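# Layer a muffin sandwich in the sandwich maker and clip the lid shut

## Task

Finish the muffin sandwich in the little round sandwich maker: the muffin base was dropped off-centre, so slide it (do not lift it) to the middle of the plate, then lay the cheese round on it and the domed muffin top on the cheese, dome up, as one neat centred stack. Then swing the lid over and press it down until its front clip has snapped under the rim and holds it fully shut. Do not shift or tip the salt jar, the sauce bottle or the mug.

Things in the scene. Friction and masses are not known exactly. Their poses are not given: they have to be found in the camera images.
- plate_center (a point): Centre of the maker's flat dark cooking plate, on its top, 44 mm above the worktop. The maker is a white round appliance, 132 mm across, that does not move during the work; the whole top of its body (radius 66 mm) is flat and level with the plate. x is level and points from here to the lid's hinge, y lies along the hinge, z is up.
- maker_hinge (a point): Middle of the lid's hinge axis, 78 mm from the plate's centre along plate_center's x, at the plate's height; the axis runs along plate_center's y. The lid on it is a white round cap 128 mm across and 52 mm high, with a round cavity 96 mm wide and 45 mm deep below that closes over the sandwich; shut, its top lies 96 mm above the worktop.
- maker_lid (a joint): Angle of the lid: 0 fully shut, 1.9 at its open stop; it begins open at about 1.68 to 1.86. The hinge is stiff and sprung: wide open the lid stays where it is left, but let go nearly shut with the clip not caught it rises again to about 0.3. About 3 N on lid_press turns it; the last bit, where the clip snaps, takes about 7 to 12 N.
- lid_press (a point): Where to push the lid: on the centre line of its flat outer face (the top when shut), 114 mm from the hinge axis, 52 mm off the plane of the lid's rim. Its frame turns with the lid: z is the face's outward normal (up when shut), x points to the hinge. The flat goes on 17 mm towards the front; the front nose with the clip ends 44 mm beyond this point.
- maker_clip (a joint): Angle of the small black spring clip that hangs from the lid's front nose: 0 at rest (and when caught under the rim's lip), growing to about 0.1 while its ramp rides over the lip. It works by itself as the lid is pressed; do not hold it. With the lid open it sticks out from the lid's upper end, about 0.2 m above the worktop and up to 10 mm from the hinge towards the plate: keep the hand clear of it.
- muffin_base_center (a point): Centre of the muffin's lower half: a flat disc 66 mm across, 13 mm thick, lying on the plate, its middle 18 to 37 mm off the plate's centre towards the front. Loose, about 35 g.
- cheese_center (a point): Centre of the cheese round: a flat disc 60 mm across, 12 mm thick, sharp-edged, lying on the chopping board. About 35 g.
- muffin_top_center (a point): Centre (half-way up) of the muffin's upper half: a disc 66 mm across and 18 mm high, flat below, with an upright wall in the lower 10 mm and a low dome above, lying dome up on the chopping board. Its z axis points out of the dome. About 30 g.
- board_center (a point): Centre of the top face of the wooden chopping board, 228 x 112 mm and 14 mm thick; it does not move. x along its long side, y along its short side. The cheese, the muffin top and the salt jar stand on it in a row along x, about 77 mm apart, in any order.
- salt_jar_center (a point): Centre of the salt jar, a round jar 47 mm across and 98 mm tall that stands on the board. To be left alone.
- sauce_bottle_center (a point): Centre of the tall sauce bottle, 58 mm across and 206 mm tall, on the worktop. To be left alone.
- mug_center (a point): Centre of the body of the mug, 80 mm across and 96 mm tall, with a handle, on the worktop. To be left alone.
There are look-alikes about, which are no part of the job. What is shaped like the part that bears muffin_top_center but red is not meant.

How it is judged:
By the outcome, as a careful person would: the job done as asked, in the order asked, and still so for the second after the job is handed in, with the robot touching nothing.
It also fails if it takes over 72 s, if anything falls off the work surface, if the arm or the gripper's body presses on something with over 40 N, if the wrist force passes 120 N, or if a joint passes its speed limit or range.

## Robot

A 7-joint arm with a two-finger parallel gripper is mounted at the origin on a cart in front of the work surface, level with it; the furniture and walls round the work are solid. World frame = base frame: x ahead of the robot, y to its left, z up, the work surface at z = 0. Lengths are in mm, angles in rad, forces in N, time in s.
With the tool pointing down it reaches from about 400 to 850 mm from the base axis. Payload 10.4 kg.
Tool frame: the origin (TCP) lies between the finger pads; the fingertips stand ahead of it and the grasp point (between the pads) is the TCP (bot.tips_ahead is the z of the fingertips in the tool frame, in mm); z points along the fingers, y is the line along which they close (so a half turn about z gives the same grasp; the last joint's range is limited). The gripper opens to 85 mm and grips with 20 to 120 N. Pads are 22 mm wide; open, the fingers measure 114 mm over their backs; the gripper's body (76 mm by 85 mm) begins 54 mm behind the grasp point. The pads swing forward as they close: fully open they stand 13 mm farther back than shut.
Start: joints at [1.277, 0.332, -0.065, 1.46, 0.022, 1.35, -0.088], TCP at [167.209, -602.238, 250.338] pointing down, gripper open.
Joint ranges: [-2.6, 2.6], [-0.5, 2.12], [-1.47, 1.34], [0.16, 2.42], [-1.27, 4.41], [0.06, 2.06], [-2.6, 2.6]. Speed limits (rad/s): [2.22, 2.22, 2.79, 2.79, 3.14, 3.14, 3.14].

## Interface

Orientations are given as a unit quaternion [x, y, z, w].
In Python, from station import bot gives the robot as it stands.
- The arm moves only by the shell command python3 -m crank 'ROWS' [FORCE]. ROWS is a JSON object of lists of equal length, an entry for each row: "delta_pos": the shift along the tool's x, y, z in m, a list of three; "rotation": the turn, a rotation vector about the tool's x, y, z in degrees, a list of three; "hand": the finger opening in m, from 0 to 0.0854. In form: {"delta_pos": [[tx, ty, tz], ...], "rotation": [[rx, ry, rz], ...], "hand": [hand, ...]}. A call has 1 to 8 rows; each row shifts and turns the commanded pose from where the row before left it, along the tool's axes as they then stand; what a row does not reach is not made up. A row lasts 1/10 s, in which the tool goes at most 50 mm and 8.59 degrees, less where a joint would pass 70% of its speed; a pose out of reach is approached as far as the arm can. A call with a gripper value outside its range is refused whole. The fingers move at their own pace and stop on an object; FORCE is the grip in N (left out, the last holds). Time passes only in rows, so rows that do not move let the fingers close. It gives the time, the measured TCP pose, the force, the opening and the grip force at its end, in the units of the state.
- bot.read_state(): the state, without advancing time (a new reading comes with each control period).
- bot.read_camera(name): name is "scene" or "top" or "wrist"; returns (picture, depth): 480x640x3 uint8, blue, green, red; 480x640 float32, mm along the optical axis (not along the pixel's ray), 0 where there is no reading.
- bot.camera_info(name): a dict with "vfov" (degrees; the focal length in pixels is half the picture's height over the tangent of half this angle, whatever the lens; pixels are square), "cx", "cy" (the principal point, pixels), "pose" (4x4, takes a point from camera to world coordinates). Camera axes: x right, y up, looking along -z (the intrinsics and any distortion apply to the point x, -y, -z); pixel columns grow to the right and rows downward; lengths in mm; the calibration is good to about 2 mm. A picture is of the moment at which its call begins: read the wrist's pose just before it. camera_info takes no time and is no camera call; for the wrist camera it gives the pose at the moment of the call.
- bot.sign_off(): hands the job in; it is judged then, once.
The state is a dict: "clock": time; "joints": joint angles; "joint_velocities": joint speeds; "joint_torque": joint torques, N m; "ee_pos": TCP position; "eef_rot": TCP orientation; "contact_force": force on the tool from outside, world axes, zero at the start; "ft_torque": the same for the moment, N m; "finger_gap": finger opening in mm; "grasp_force": force on a finger pad.
Only numpy, scipy, OpenCV 4.12 (cv2) and the standard library are available. Lean on these libraries where they do the work, as an engineer would, in place of code of your own. Each camera call takes 0.05 s, during which the arm holds its last target. There are 200 camera calls.

## Working session

There is one attempt and no reset: what is moved stays moved. The work goes in short steps, Python scripts to look and compute and a shell command to move; the robot and the scene stay as the last step left them, time stands still between calls to the robot, and variables do not carry over. Pictures are saved under pics/ and viewed, at most 10 in all, crops included, and the job is handed in when it is done.

```bash
ls; mkdir -p pics
cat > h.py <<'E'
import numpy as np, cv2
from station import bot
def K(n):
    i=bot.camera_info(n); f=240/np.tan(np.radians(i['vfov'])/2); return i,f
def cloud(n,d,i=None):
    j,f=K(n); i=i or j
    v,u=np.mgrid[0:480,0:640]
    p=np.stack([(u-i['cx'])/f*d,-(v-i['cy'])/f*d,-d],-1)
    P=np.array(i['pose']); return p@P[:3,:3].T+P[:3,3]
def snap(n,name):
    i=bot.camera_info(n); im,d=bot.read_camera(n); cv2.imwrite(f'pics/{name}.png',im); np.savez(f'pics/{name}.npz',im=im,d=d,w=cloud(n,d,i)); return im,d
E
python3 - <<'E'
from h import *
s=bot.read_state(); print(s['ee_pos'],s['eef_rot'],bot.tips_ahead)
for n in('top','scene'):
    print({k:(np.round(v,3).tolist() if k=='pose' else v) for k,v in bot.camera_info(n).items()}); snap(n,n+'0')
E
```

```text
pics
[ 167.07585554 -601.89366264  249.5263096 ] [ 9.90847956e-01  1.34980917e-01 -1.28819167e-04 -6.80527202e-04] 19.0
{'vfov': 44.43839419868705, 'cx': 317.4721506134252, 'cy': 239.72112735756278, 'pose': [[0.32, 0.909, -0.268, 161.986], [-0.948, 0.308, -0.084, -143.862], [0.007, 0.281, 0.96, 1520.953], [0.0, 0.0, 0.0, 1.0]]}
{'vfov': 45.11382122761971, 'cx': 320.74101728318095, 'cy': 248.22972701877927, 'pose': [[-0.619, 0.477, -0.624, -249.76], [-0.785, -0.387, 0.483, 645.645], [-0.012, 0.789, 0.614, 918.428], [0.0, 0.0, 0.0, 1.0]]}
```

View pics/top0.png

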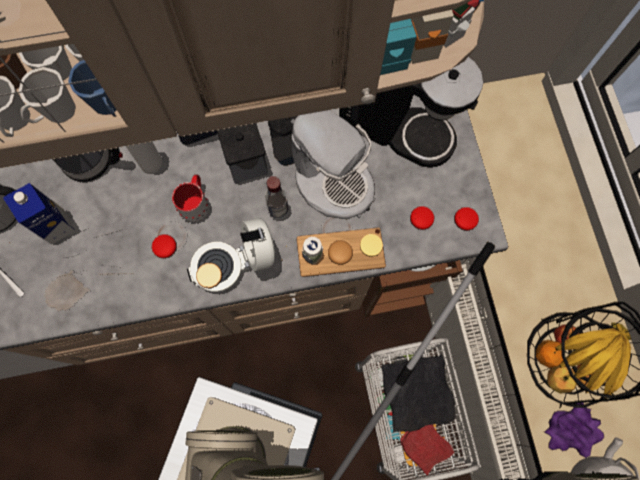

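View pics/scene0.png

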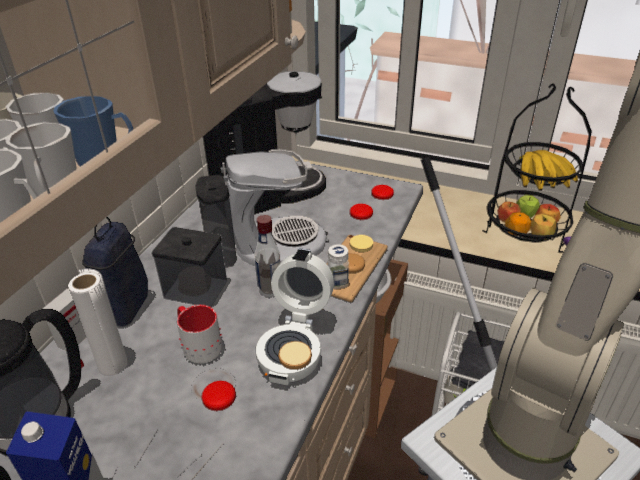

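Top picture: the maker is at (215,265) with its lid at (258,247) and the muffin base at (208,274). On the board are the salt jar (312,248), brown muffin top (340,252) and yellow cheese (371,244). The mug is at (190,200) and the sauce bottle at (277,200). The muffin-top shapes are brown (340,252) and red (164,246), (422,217), (467,217); the brown one on the board is the one meant. Next I confirm it in a crop and measure.

Run:
```python
from h import *
z=np.load('pics/top0.npz'); im,w=z['im'],z['w']
cv2.imwrite('pics/crop1.png',cv2.resize(im[170:300,150:400],None,fx=3.2,fy=3.2,interpolation=cv2.INTER_CUBIC))
for n,(u,v) in dict(maker=(222,262),base=(208,274),salt=(312,242),top=(340,252),cheese=(371,244),lid=(258,247),mug=(190,200),bottle=(275,183),clip=(252,235),boardNE=(378,235),boardSE=(381,266),boardSW=(303,272),boardNW=(301,240)).items(): print(n,np.round(w[v,u]))
hsv=cv2.cvtColor(im,cv2.COLOR_BGR2HSV)
def cen(name,m,zl,zh):
    m=m&(w[...,2]>zl)&(w[...,2]<zh); p=w[m]
    if len(p)<5: print(name,'none');return
    c,r=cv2.minEnclosingCircle(p[:,:2].astype(np.float32)); print(name,len(p),'mean',p.mean(0).round(1),'circ',np.round(c,1),round(r,1))
v,u=np.mgrid[0:480,0:640]
box=lambda a,b,c,d:(u>=a)&(u<=b)&(v>=c)&(v<=d)
S=hsv[...,1]
cen('base',box(190,228,255,292)&(S>60),51,64)
cen('cheese',box(355,388,228,262)&(S>50),21,34)
cen('top',box(322,358,235,270),21,42)
cen('salt',box(298,325,230,266),100,125)
cen('makerrim',box(180,250,235,298),36,50)
cen('lid',box(235,285,210,280),60,300)
cen('mug',box(165,215,170,225),85,105)
cen('bottle',box(260,295,165,225),60,230)
m=box(295,390,225,280)&(w[...,2]>9)&(w[...,2]<19)
print(cv2.minAreaRect(w[m][:,:2].astype(np.float32)))
```

```text
maker [438. 199.  44.]
base [394. 218.  60.]
salt [545. -10. 115.]
top [566. -81.  29.]
cheese [ 612. -152.   30.]
lid [474. 100. 180.]
mug [580. 354.   6.]
bottle [633. 114. 200.]
clip [493. 121. 199.]
boardNE [ 647. -162.   16.]
boardSE [ 568. -195.   15.]
boardSW [486.  -5.  15.]
boardNW [568.  29.  15.]
base 491 mean [392.5 216.6  57.3] circ [393.  217.1] 33.7
cheese 356 mean [ 611.7 -151.8   26.6] circ [ 615.6 -153. ] 43.7
top 483 mean [566.4 -80.   30.1] circ [570.7 -72.3] 56.0
salt 273 mean [536.8 -13.2 111.3] circ [537.9 -12.3] 23.6
makerrim 1536 mean [433.3 207.1  43.9] circ [427.7 207.3] 81.4
lid 1428 mean [491.2 110.2 148.9] circ [523.2  96.3] 91.8
mug 247 mean [567.2 336.4  92.8] circ [576.  335.1] 53.8
bottle 681 mean [617.3 112.8 144.8] circ [627.2 146.6] 102.0
((580.162353515625, -79.60914611816406), (140.2620849609375, 237.14732360839844), 22.23139762878418)
```

View pics/crop1.png

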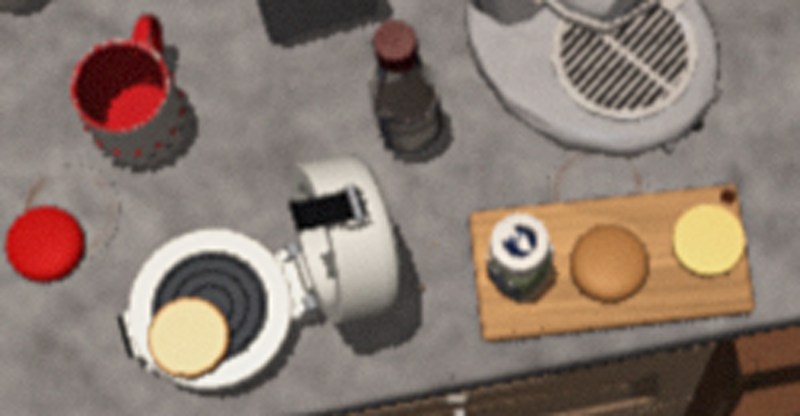

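The crop confirms it: the brown domed half at crop (610,262) sits on the board between jar and cheese. The front lip is at crop (125,333) and the hinge at about (303,287). Now a plane-based fit.

```bash
cat >> h.py <<'E'
def ray(n,u,v,z,i=None):
    j,f=K(n); i=i or j; P=np.array(i['pose'])
    d=P[:3,:3]@np.array([(u-i['cx'])/f,-(v-i['cy'])/f,-1]); o=P[:3,3]
    return o+d*(z-o[2])/d[2]
E
python3 - <<'E'
from h import *
from scipy.optimize import least_squares
c=lambda x,y:(150+x/3.2-.35,170+y/3.2-.35)
for n,p,z in (('plate',(210,310),44),('lip',(124,333),36),('hinge',(303,287),44),('base',(189,336),57),('cheese',(709,239),26),('top',(610,258),28),('clip',(300,212),200)): print(n,ray('top',*c(*p),z).round(1))
z=np.load('pics/top0.npz'); im,w=z['im'],z['w']
S=cv2.cvtColor(im,cv2.COLOR_BGR2HSV)
m=(S[...,1]<50)&(S[...,2]>150)&(abs(w[...,2]-44)<4); m[:,:180]=0;m[:,245:]=0;m[:225]=0;m[300:]=0
p=w[m][:,:2]; h=cv2.convexHull(p.astype(np.float32))[:,0]
q=least_squares(lambda q:np.hypot(h[:,0]-q[0],h[:,1]-q[1])-q[2],[430,205,66],loss='soft_l1').x; print('body',q.round(1),len(p))
# lid from both cams
L=[]
for n in('top0','scene0'):
    w=np.load(f'pics/{n}.npz')['w'].reshape(-1,3)
    k=(np.hypot(w[:,0]-482,w[:,1]-118)<75)&(w[:,2]>60)&(w[:,2]<215); L.append(w[k]); print(n,k.sum(),w[k].min(0).round(),w[k].max(0).round())
pl=ray('top',*c(210,310),44)
for ang in np.arange(-75,-30,5):
    pass
P=L[1]
# ransac planes
rng=np.random.default_rng(0)
for name,P in zip(('top','scene'),L):
  for rep in range(3):
    best=None
    if len(P)<50: break
    for _ in range(1500):
        a,b,d=P[rng.choice(len(P),3,False)]; nn=np.cross(b-a,d-a)
        if np.linalg.norm(nn)<200: continue
        nn/=np.linalg.norm(nn); e=abs((P-a)@nn)<2
        if best is None or e.sum()>best.sum(): best=e
    Q=P[best]; cc=Q.mean(0); nn=np.linalg.svd(Q-cc)[2][2]; nn*=np.sign(nn[1]) or 1
    print(name,best.sum(),cc.round(),nn.round(3),np.degrees(np.arctan2(nn[1],nn[0])).round(1)); P=P[~best]
E
```

```text
plate [421.2 211.5  44. ]
lip [382.5 272.1  36. ]
hinge [463.2 147.2  44. ]
base [393.7 216.4  57. ]
cheese [ 613.  -152.5   26. ]
top [570.7 -80.1  28. ]
clip [483.8 138.6 200. ]
body [424.4 211.5  65.8] 681
top0 1390 [431.  62.  60.] [555. 173. 210.]
scene0 3083 [432.  66.  60.] [550. 175. 209.]
top 281 [479.  96. 172.] [ 0.348  0.576 -0.74 ] 58.9
top 212 [482. 132. 127.] [-0.586  0.776  0.233] 127.1
top 156 [521. 125. 173.] [0.587 0.136 0.798] 13.0
scene 782 [483. 132. 124.] [-0.594  0.773  0.222] 127.5
scene 568 [512. 104.  99.] [-0.591  0.779  0.21 ] 127.2
scene 227 [488. 130. 131.] [-0.599  0.769  0.223] 127.9
```

```bash
python3 -m crank '{"delta_pos":[[0.049,0,-0.01],[0.049,0,-0.01],[0.049,0,-0.01],[0.049,0,-0.01],[0.049,0,-0.01],[0.049,0,0],[0.049,0,0],[0.049,0,0]],"rotation":[[0,0,-4.5],[0,0,-4.5],[0,0,-4.5],[0,0,-4.5],[0,0,-4.5],[0,0,-4.5],[0,0,-4.5],[0,0,-4.5]],"hand":[0.085,0.085,0.085,0.085,0.085,0.085,0.085,0.085]}' 20
python3 -m crank '{"delta_pos":[[0.049,0,0],[0.049,0,0],[0.049,0,0],[0.049,0,0],[0.049,0,0],[0.049,0,0],[0.049,0,0]],"rotation":[[0,0,-4.5],[0,0,-4.5],[0,0,-4.5],[0,0,-4.5],[0,0,-4.5],[0,0,-4.5],[0,0,-4.5]],"hand":[0.085,0.085,0.085,0.085,0.085,0.085,0.085]}'
cat >> h.py <<'E'
from scipy.spatial.transform import Rotation as R
def goto(xyz,yaw):
    """tool-frame shift (mm) and rotvec (deg) from present to xyz, pointing down, tool x at yaw deg"""
    s=bot.read_state(); r=R.from_quat(s['eef_rot']); a=np.radians(yaw); x=np.array([np.cos(a),np.sin(a),0]); z=np.array([0,0,-1.]); 
    g=R.from_matrix(np.stack([x,np.cross(z,x),z],1))
    print('t',round(s['clock'],2),'at',np.round(s['ee_pos'],1),'shift',np.round(r.inv().apply(np.array(xyz)-s['ee_pos']),1),'in goal axes',np.round(g.inv().apply(np.array(xyz)-s['ee_pos']),1),'rot',np.degrees((r.inv()*g).as_rotvec()).round(2))
E
python3 - <<'E'
from h import *
s=bot.read_state(); r=R.from_quat(s['eef_rot']); i=bot.camera_info('wrist'); P=np.array(i['pose'])
print(s['clock'],s['ee_pos'],r.as_matrix().round(3).tolist(),s['joints'],i['vfov'])
print('cam in tool',r.inv().apply(P[:3,3]-s['ee_pos']).round(1),(r.inv().as_matrix()@P[:3,:3]).round(2).tolist())
snap('wrist','w1')
E
```

```text
clock: 0.9
ee_pos: [498.1, -400.6, 299.8]
eef_rot: [0.9, 0.436, -0.0, -0.0]
contact_force: [0.3, -0.5, 1.3]
finger_gap: 85.2
grasp_force: 0.0
clock: 1.6
ee_pos: [640.2, -93.2, 299.7]
eef_rot: [0.748, 0.664, -0.0, -0.0]
contact_force: [0.9, -0.4, 0.4]
finger_gap: 85.1
grasp_force: 0.0
1.6 [640.22699345 -93.15664607 299.69533449] [[0.119, 0.993, -0.001], [0.993, -0.119, 0.0], [0.0, -0.001, -1.0]] [ 0.46137891  0.41427965 -0.54368335  1.29472733  0.2103098   1.48948341
 -0.18033624] 62.23511505973987
cam in tool [  81.5   -0.8 -122.7] [[0.0, 0.95, 0.32], [1.0, -0.0, -0.0], [-0.0, 0.32, -0.95]]
```

View pics/w1.png

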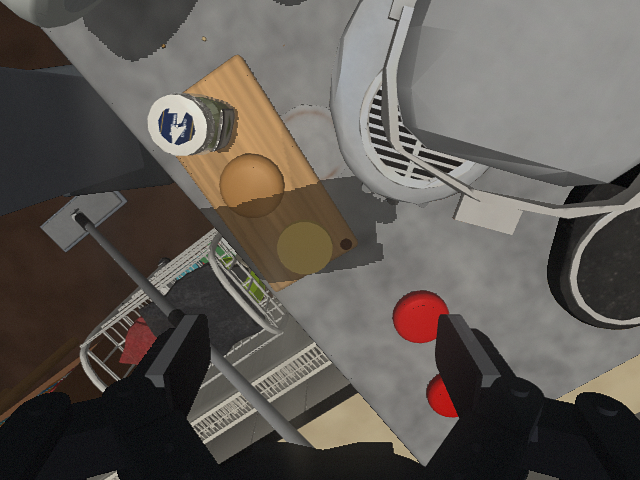

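Wrist view: muffin top at (252,185), cheese at (304,248), salt jar lid at (180,124). Measuring with fits; then on to the maker.

Run:
```python
from h import *
z=np.load('pics/w1.npz'); w=z['w']
from scipy.optimize import least_squares
def fit(c,zl,zh,rr):
    p=w.reshape(-1,3); p=p[(np.hypot(p[:,0]-c[0],p[:,1]-c[1])<rr)&(p[:,2]>zl)&(p[:,2]<zh)]
    h=cv2.convexHull(p[:,:2].astype(np.float32))[:,0]; q=least_squares(lambda q:np.hypot(h[:,0]-q[0],h[:,1]-q[1])-q[2],[*c,30],loss='soft_l1').x
    return q.round(1),len(p),p[:,2].max().round(1),np.median(p[:,2]).round(1)
print('cheese',fit((613,-152),20.5,35,42)); print('top',fit((570,-80),18,45,40)); print('salt',fit((537,-13),105,120,35))
b=w[(abs(w[...,2]-14)<2)]; print('board z',np.median(w[250:260,260:265,2]), w[185,252],w[248,304])
goto((424,211,240),125)
```

```text
cheese (array([ 613.2, -152.3,   29.6]), 2342, np.float64(27.6), np.float64(25.1))
top (array([568.3, -80.6,  32.5]), 3249, np.float64(33.3), np.float64(29.4))
salt (array([538.5, -13.2,  22.6]), 2977, np.float64(113.8), np.float64(111.0))
board z 13.189684826444676 [570.9403078  -77.72105716  31.87826482] [ 612.8688188  -151.39867578   26.54939886]
t 1.65 at [641.  -81.9 300. ] shift [ 268.8 -245.9   61.6] in goal axes [364.4  -9.8  60. ] rot [  0.08  -0.32 -40.89]
```

```bash
python3 -m crank '{"delta_pos":[[0.043,-0.0174,0],[0.043,-0.0174,0],[0.043,-0.0174,0],[0.043,-0.0174,0],[0.043,-0.0174,0],[0.043,-0.0174,0],[0.043,-0.0174,0],[0.043,-0.0174,0]],"rotation":[[0,0,-5.1],[0,0,-5.1],[0,0,-5.1],[0,0,-5.1],[0,0,-5.1],[0,0,-5.1],[0,0,-5.1],[0,0,-5.1]],"hand":[0.085,0.085,0.085,0.085,0.085,0.085,0.085,0.085]}'
python3 -m crank '{"delta_pos":[[0,0,0.03],[0,0,0.03],[0,0,0]],"rotation":[[0,0,0],[0,0,0],[0,0,0]],"hand":[0.085,0.085,0.085]}'
python3 - <<'E'
from h import *
snap('wrist','w2'); goto((424,211,240),125)
E
```

```text
clock: 2.45
ee_pos: [441.0, 211.3, 299.9]
eef_rot: [0.469, 0.883, -0.0, -0.0]
contact_force: [0.7, 0.3, 1.3]
finger_gap: 85.0
grasp_force: 0.0
clock: 2.75
ee_pos: [440.8, 208.9, 237.1]
eef_rot: [0.471, 0.882, -0.002, -0.002]
contact_force: [0.8, -0.6, 0.5]
finger_gap: 84.9
grasp_force: 0.0
t 2.8 at [441.7 209.4 239.3] shift [ 11.2 -13.9  -0.6] in goal axes [ 11.5 -13.6  -0.7] rot [-0.18 -0.05 -1.2 ]
```

View pics/w2.png

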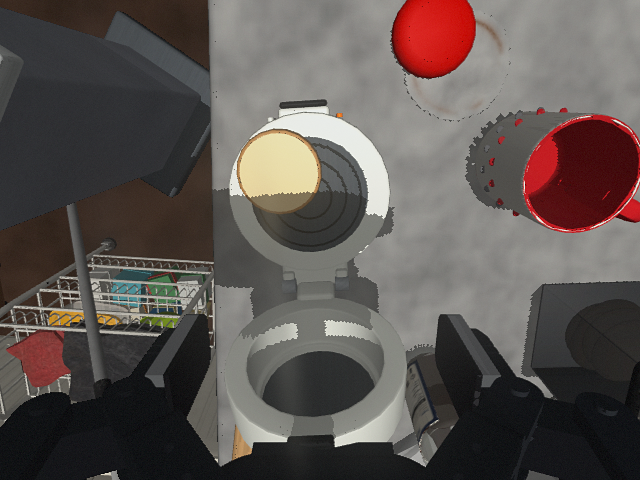

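Wrist view: maker body around (310,195), front lip at (303,104), hinge middle at (316,272), base at (279,171), lid rim ring around (318,370).

Run:
```python
from h import *
from scipy.optimize import least_squares
z=np.load('pics/w2.npz'); im,w=z['im'],z['w']
def fit(p,c,r0):
    h=cv2.convexHull(p[:,:2].astype(np.float32))[:,0]; return least_squares(lambda q:np.hypot(h[:,0]-q[0],h[:,1]-q[1])-q[2],[*c,r0],loss='soft_l1').x.round(1),len(p)
S=cv2.cvtColor(im,cv2.COLOR_BGR2HSV)
m=(S[...,1]<60)&(abs(w[...,2]-44)<5)&(np.hypot(w[...,0]-424,w[...,1]-211)<70); m[255:]=0
print('body',fit(w[m],(424,211),66),np.median(w[m][:,2]))
m=(S[...,1]>60)&(abs(w[...,2]-55)<6)&(np.hypot(w[...,0]-393,w[...,1]-217)<45)
print('base',fit(w[m],(393,217),33),np.median(w[m][:,2]))
i=bot.camera_info('wrist')
for n,u,v,zz in(('lip',303,104,40),('hinge',316,272,50),('hingeL',288,280,44),('hingeR',348,279,44),('dark',305,195,44),('body',310,192,44)): print(n,ray('wrist',u,v,zz,i).round(1),w[v,u].round(1))
# lid rim plane
k=(w[...,2]>60)&(w[...,2]<212)&(np.hypot(w[...,0]-483,w[...,1]-128)<75); k[:290]=0; k[:,:225]=0;k[:,410:]=0; P=w[k]; rng=np.random.default_rng(0);best=np.zeros(1)
for _ in range(2000):
    a,b,d=P[rng.choice(len(P),3,False)]; nn=np.cross(b-a,d-a); nl=np.linalg.norm(nn)
    if nl<300: continue
    e=abs((P-a)@nn/nl)<1.5
    if e.sum()>best.sum(): best=e
Q=P[best]; n=np.linalg.svd(Q-Q.mean(0))[2][2]; print(best.sum(),Q.mean(0).round(),n.round(3),np.degrees(np.arctan2(n[1],n[0])))
```

```text
body (array([422.6, 213.8,  65.3]), 13307) 43.20449281514118
base (array([393.1, 217.3,  32.6]), 5617) 56.18370958875329
lip [382. 270.  40.] [380.6 269.2  38.6]
hinge [465.4 162.8  50. ] [466.  158.6  38.6]
hingeL [450.6 140.6  44. ] [448.8 140.9  44.5]
hingeR [493.5 170.6  44. ] [490.3 171.9  47.7]
dark [421.7 212.1  44. ] [419.1 214.5  56.9]
body [423.7 216.5  44. ] [421.1 218.4  56.1]
8955 [485. 133. 132.] [ 0.59  -0.774 -0.228] -52.672358845083515
```

Run:
```python
from h import *
print(bot.tips_ahead); goto((393.2,217.3,120),127.3)
```

```text
19.0
t 2.8 at [441.7 209.4 239.3] shift [ 33.4 -35.6 119.5] in goal axes [ 35.7 -33.8 119.3] rot [-0.18 -0.05 -3.5 ]
```

```bash
python3 -m crank '{"delta_pos":[[0.0334,-0.0356,0],[0,0,0.04],[0,0,0.04],[0,0,0.04],[0,0,0],[0,0,0]],"rotation":[[-0.18,-0.05,-3.5],[0,0,0],[0,0,0],[0,0,0],[0,0,0],[0,0,0]],"hand":[0.077,0.077,0.077,0.077,0.077,0.077]}' 20
python3 - <<'E'
from h import *
snap('wrist','w3')
w=np.load('pics/w3.npz'); im,w=w['im'],w['w']
S=cv2.cvtColor(im,cv2.COLOR_BGR2HSV)
s=bot.read_state(); r=R.from_quat(s['eef_rot']); t=r.inv().apply((w-s['ee_pos']).reshape(-1,3)).reshape(w.shape)
k=(abs(t[...,0])<14)&(abs(t[...,1])<62)&(t[...,2]<30)&(t[...,2]>-30)
print(k.sum(), np.percentile(t[k],[0,1,50,99,100],axis=0).round(1))
m=(S[...,1]>60)&(abs(w[...,2]-55)<7)&(np.hypot(w[...,0]-393,w[...,1]-217)<45)
c=cv2.minEnclosingCircle(w[m][:,:2].astype(np.float32)); print('base',c,m.sum())
goto((393.2,217.3,70),127.3)
E
```

```text
clock: 3.4
ee_pos: [395.4, 218.8, 121.9]
eef_rot: [0.444, 0.896, 0.002, 0.001]
contact_force: [0.5, 0.8, 0.7]
finger_gap: 77.1
grasp_force: 0.0
8624 [[-11.1 -53.4 -30. ]
 [ -9.5 -52.2 -29.4]
 [  8.   37.1 -13.6]
 [ 12.8  50.5   9.3]
 [ 13.6  55.   11.1]]
base ((392.8809814453125, 217.48773193359375), 33.06317901611328) 11721
t 3.45 at [396.1 219.  122.7] shift [ 0.4 -3.6 52.6] in goal axes [ 0.3 -3.3 52.7] rot [0.31 0.06 0.  ]
```

```bash
python3 -m crank '{"delta_pos":[[0,-0.0035,0.02],[0,0,0.02],[0,0,0.015],[0,0,0.005],[0,0,0]],"rotation":[[0,0,0],[0,0,0],[0,0,0],[0,0,0],[0,0,0]],"hand":[0.077,0.077,0.077,0.077,0.077]}' 20
python3 - <<'E'
from h import *
goto((393.2,217.3,59),127.3); print(bot.read_state()['contact_force'])
E
```

```text
clock: 3.95
ee_pos: [393.1, 216.5, 61.5]
eef_rot: [0.444, 0.896, 0.002, 0.002]
contact_force: [-0.5, 0.4, -1.0]
finger_gap: 76.6
grasp_force: 0.0
t 3.95 at [393.1 216.5  61.5] shift [0.5 0.6 2.5] in goal axes [0.5 0.6 2.5] rot [ 0.25  0.08 -0.01]
[-0.53077686  0.36288226 -1.02163721]
```

```bash
python3 -m crank '{"delta_pos":[[0,0,0.0015],[0,0,0],[0,0,0],[0,0,0],[0,0,0]],"rotation":[[0,0,0],[0,0,0],[0,0,0],[0,0,0],[0,0,0]],"hand":[0.06,0.06,0.06,0.06,0.06]}' 20
python3 - <<'E'
from h import *
goto((423,213,60),127.3); print(bot.read_state()['contact_force'])
E
```

```text
clock: 4.45
ee_pos: [393.4, 216.7, 60.6]
eef_rot: [0.444, 0.896, 0.002, 0.002]
contact_force: [-2.5, -2.9, 10.3]
finger_gap: 64.7
grasp_force: 19.4
t 4.45 at [393.4 216.7  60.6] shift [-20.9  21.3   0.8] in goal axes [-20.9  21.3   0.6] rot [ 0.31  0.13 -0.  ]
[-2.47534581 -2.94392099 10.27022965]
```

```bash
python3 -m crank '{"delta_pos":[[-0.0055,0.0053,0],[-0.0055,0.0053,0],[-0.0055,0.0053,0],[-0.005,0.0054,0],[0,0,0],[0,0,0]],"rotation":[[0,0,0],[0,0,0],[0,0,0],[0,0,0],[0,0,0],[0,0,0]],"hand":[0.06,0.06,0.06,0.06,0.06,0.06]}' 20
python3 - <<'E'
from h import *
goto((423,213,60),127.3); print(bot.read_state()['contact_force'])
w=snap('wrist','w4'); z=np.load('pics/w4.npz'); im,w=z['im'],z['w']
S=cv2.cvtColor(im,cv2.COLOR_BGR2HSV)
m=(S[...,1]>60)&(abs(w[...,2]-55)<7)&(np.hypot(w[...,0]-423,w[...,1]-213)<45)
print('base',cv2.minEnclosingCircle(w[m][:,:2].astype(np.float32)),np.median(w[m],0),m.sum())
E
```

```text
clock: 5.05
ee_pos: [423.2, 213.0, 60.7]
eef_rot: [0.444, 0.896, 0.002, 0.002]
contact_force: [-1.4, 0.5, 8.5]
finger_gap: 64.6
grasp_force: 20.1
t 5.05 at [423.2 213.   60.7] shift [ 0.1 -0.2  0.7] in goal axes [ 0.1 -0.2  0.7] rot [0.32 0.08 0.02]
[-1.37815445  0.51451158  8.45795759]
base ((421.7759704589844, 213.58453369140625), 34.4751091003418) [419.6284336  216.90080221  56.17232585] 22043
```

View pics/w4.png

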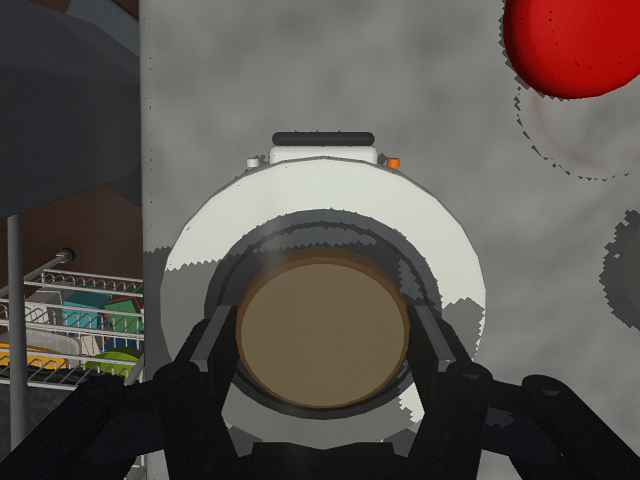

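Base is held centred (base column 323, body edges 160/486, so centre 323). Releasing, lifting and checking.

```bash
python3 -m crank '{"delta_pos":[[0,0,0],[0,0,0],[0,0,0],[0,0,-0.03],[0,0,-0.05],[0,0,-0.05],[0,0,-0.03],[0,0,0]],"rotation":[[0,0,0],[0,0,0],[0,0,0],[0,0,0],[0,0,0],[0,0,0],[0,0,0],[0,0,0]],"hand":[0.077,0.077,0.077,0.077,0.08,0.08,0.08,0.08]}' 20
python3 - <<'E'
from h import *
from scipy.optimize import least_squares
snap('wrist','w5'); z=np.load('pics/w5.npz'); im,w=z['im'],z['w']
S=cv2.cvtColor(im,cv2.COLOR_BGR2HSV)
def fit(p,c,r0):
    h=cv2.convexHull(p[:,:2].astype(np.float32))[:,0]; return least_squares(lambda q:np.hypot(h[:,0]-q[0],h[:,1]-q[1])-q[2],[*c,r0],loss='soft_l1').x.round(1),len(p)
near=np.hypot(w[...,0]-423,w[...,1]-213)
print('base',fit(w[(S[...,1]>60)&(abs(w[...,2]-55)<6)&(near<45)],(423,213),33))
m=(S[...,1]<60)&(abs(w[...,2]-44)<5)&(near<70); print('body',fit(w[m],(424,211),66))
s=bot.read_state(); print(s['finger_gap']); goto((423,213,60),127.3); goto((613,-152,300),118)
E
```

```text
clock: 5.9
ee_pos: [423.4, 212.8, 223.1]
eef_rot: [0.444, 0.896, 0.003, 0.004]
contact_force: [-0.3, 0.3, -0.8]
finger_gap: 80.0
grasp_force: 0.0
base (array([422.3, 213.5,  32.6]), 5637)
body (array([423.9, 212.3,  66. ]), 15313)
79.97414515184722
t 5.95 at [422.6 212.1 220.7] shift [  1.   -0.2 160.7] in goal axes [  0.5   0.9 160.7] rot [ 0.37  0.18 -0.01]
t 5.95 at [422.6 212.1 220.7] shift [-405.3  -68.6  -78.4] in goal axes [-410.8   -2.8  -79.3] rot [0.38 0.15 9.29]
```

```bash
python3 -m crank '{"delta_pos":[[0,0,-0.04],[0,0,-0.04],[-0.046,-0.0035,0],[-0.046,-0.0035,0],[-0.046,-0.0035,0],[-0.046,-0.0035,0],[-0.046,-0.0035,0],[-0.046,-0.0035,0]],"rotation":[[0.35,0.15,0],[0,0,0],[0,0,1],[0,0,1],[0,0,1],[0,0,1],[0,0,1],[0,0,1]],"hand":[0.08,0.08,0.08,0.08,0.08,0.08,0.08,0.08]}' 20
python3 -m crank '{"delta_pos":[[-0.046,-0.0035,0],[-0.046,-0.0035,0],[-0.042,-0.0035,0.03],[0,0,0.05],[0,0,0.05],[0,0,0]],"rotation":[[0,0,1],[0,0,1],[0,0,1],[0,0,0],[0,0,0],[0,0,0]],"hand":[0.08,0.08,0.08,0.08,0.08,0.08]}' 20
python3 - <<'E'
from h import *
from scipy.optimize import least_squares
snap('wrist','w6'); z=np.load('pics/w6.npz'); im,w=z['im'],z['w']
def fit(c,zl,zh,rr):
    p=w.reshape(-1,3); p=p[(np.hypot(p[:,0]-c[0],p[:,1]-c[1])<rr)&(p[:,2]>zl)&(p[:,2]<zh)]
    if len(p)<30: return len(p)
    h=cv2.convexHull(p[:,:2].astype(np.float32))[:,0]; q=least_squares(lambda q:np.hypot(h[:,0]-q[0],h[:,1]-q[1])-q[2],[*c,30],loss='soft_l1').x
    return q.round(1),len(p)
print('cheese',fit((613,-152),20.5,35,42)); print('top',fit((570,-80),18,45,40))
goto((613,-152,80),118)
E
```

```text
clock: 6.75
ee_pos: [562.2, -28.5, 296.7]
eef_rot: [0.49, 0.872, -0.002, -0.002]
contact_force: [1.0, -0.2, 0.7]
finger_gap: 80.2
grasp_force: 0.0
clock: 7.35
ee_pos: [615.0, -146.1, 160.7]
eef_rot: [0.513, 0.859, -0.003, -0.008]
contact_force: [-1.5, 0.9, -0.4]
finger_gap: 79.9
grasp_force: 0.0
cheese (array([ 612.8, -152.3,   29.7]), 5636)
top (array([567.9, -80.7,  32.6]), 8877)
t 7.4 at [ 617.2 -146.   165.6] shift [-3.8 -5.8 85.7] in goal axes [-3.3 -6.5 85.6] rot [-0.52 -0.38  0.34]
```

```bash
python3 -m crank '{"delta_pos":[[-0.0035,-0.006,0.04],[0,0,0.04],[0,0,0.02],[0,0,0.02],[0,0,0.01],[0,0,0]],"rotation":[[-0.5,-0.4,0.3],[0,0,0],[0,0,0],[0,0,0],[0,0,0],[0,0,0]],"hand":[0.077,0.077,0.077,0.077,0.077,0.077]}' 25
python3 - <<'E'
from h import *
goto((613,-152.3,31),118); print(bot.read_state()['contact_force'])
E
```

```text
clock: 8.0
ee_pos: [617.0, -152.5, 40.2]
eef_rot: [0.515, 0.857, 0.001, 0.004]
contact_force: [0.8, 0.4, -0.0]
finger_gap: 76.9
grasp_force: 0.0
t 8.0 at [ 617.  -152.5   40.2] shift [ 2.2 -3.5  9.2] in goal axes [ 2.1 -3.4  9.2] rot [0.33 0.36 0.03]
[ 0.75368638  0.43957045 -0.02661701]
```

```bash
python3 -m crank '{"delta_pos":[[0.002,-0.0035,0.004],[0,0,0.003],[0,0,0]],"rotation":[[0.3,0.3,0],[0,0,0],[0,0,0]],"hand":[0.077,0.077,0.077]}' 25
python3 - <<'E'
from h import *
goto((613,-152.3,31),118); print(bot.read_state()['contact_force'])
E
```

```text
clock: 8.3
ee_pos: [612.7, -152.6, 32.9]
eef_rot: [0.515, 0.857, -0.0, 0.001]
contact_force: [-0.7, -0.1, 0.1]
finger_gap: 77.2
grasp_force: 0.0
t 8.3 at [ 612.7 -152.6   32.9] shift [0.1 0.5 1.9] in goal axes [0.1 0.5 1.9] rot [0.04 0.07 0.01]
[-0.68823264 -0.11447733  0.13484749]
```

```bash
python3 -m crank '{"delta_pos":[[0,0,0.001],[0,0,0],[0,0,0],[0,0,0],[0,0,0],[0,0,0]],"rotation":[[0,0,0],[0,0,0],[0,0,0],[0,0,0],[0,0,0],[0,0,0]],"hand":[0.05,0.05,0.05,0.05,0.05,0.05]}' 25
python3 -m crank '{"delta_pos":[[0,0,-0.02],[0,0,-0.04],[0,0,-0.05],[0,0,-0.05],[0,0,-0.05],[0,0,-0.05],[0,0,0]],"rotation":[[0,0,0],[0,0,0],[0,0,0],[0,0,0],[0,0,0],[0,0,0],[0,0,0]],"hand":[0.05,0.05,0.05,0.05,0.05,0.05,0.05]}' 25
python3 - <<'E'
from h import *
goto((423.3,212.8,290),127.3)
E
```

```text
clock: 8.9
ee_pos: [612.7, -152.6, 31.9]
eef_rot: [0.515, 0.857, -0.0, 0.001]
contact_force: [-2.8, 0.8, 5.7]
finger_gap: 57.2
grasp_force: 26.4
clock: 9.6
ee_pos: [614.7, -152.2, 299.2]
eef_rot: [0.515, 0.857, 0.002, 0.006]
contact_force: [0.4, 0.2, -0.7]
finger_gap: 57.7
grasp_force: 27.1
t 9.6 at [ 614.7 -152.2  299.2] shift [412.2   2.4   5.9] in goal axes [406.4  68.9   9.2] rot [ 0.46  0.5  -9.29]
```

```bash
python3 -m crank '{"delta_pos":[[0.0456,0.004,0],[0.0456,0.004,0],[0.0456,0.004,0],[0.0456,0.004,0],[0.0456,0.004,0],[0.0456,0.004,0],[0.0456,0.004,0],[0.0456,0.004,0]],"rotation":[[0.2,0.2,-1.03],[0,0,-1.03],[0,0,-1.03],[0,0,-1.03],[0,0,-1.03],[0,0,-1.03],[0,0,-1.03],[0,0,-1.03]],"hand":[0.05,0.05,0.05,0.05,0.05,0.05,0.05,0.05]}' 25
python3 -m crank '{"delta_pos":[[0.0456,0.004,0],[0,0,0],[0,0,0.05],[0,0,0.05],[0,0,0.05],[0,0,0],[0,0,0]],"rotation":[[0,0,-1.03],[0,0,0],[0,0,0],[0,0,0],[0,0,0],[0,0,0],[0,0,0]],"hand":[0.05,0.05,0.05,0.05,0.05,0.05,0.05]}' 25
python3 - <<'E'
from h import *
goto((423.3,212.8,75),127.3)
snap('wrist','w7'); z=np.load('pics/w7.npz'); im,w=z['im'],z['w']
s=bot.read_state(); r=R.from_quat(s['eef_rot']); t=r.inv().apply((w-s['ee_pos']).reshape(-1,3)).reshape(w.shape)
S=cv2.cvtColor(im,cv2.COLOR_BGR2HSV)
m=(S[...,1]>60)&(np.hypot(t[...,0],t[...,1])<36)&(abs(t[...,2])<25); p=t[m]; print(len(p),p.min(0).round(1),p.max(0).round(1),np.median(p,0).round(1))
E
```

```text
clock: 10.4
ee_pos: [447.2, 176.2, 292.0]
eef_rot: [0.452, 0.892, -0.001, -0.002]
contact_force: [-0.0, 0.3, -0.4]
finger_gap: 57.5
grasp_force: 27.1
clock: 11.1
ee_pos: [424.1, 214.2, 143.2]
eef_rot: [0.444, 0.896, -0.001, -0.003]
contact_force: [1.1, 0.4, 0.8]
finger_gap: 57.3
grasp_force: 27.4
t 11.1 at [424.1 214.2 143.2] shift [-0.9 -1.2 68.2] in goal axes [-0.6 -1.5 68.2] rot [-0.2  -0.25  0.01]
18824 [-30.  -31.7 -24.4] [30.6 27.7 20.1] [ 4.3 -1.9  8.2]
```

```bash
python3 -m crank '{"delta_pos":[[-0.0007,-0.0013,0.03],[0,0,0.02],[0,0,0.008],[0,0,0.005],[0,0,0],[0,0,0]],"rotation":[[-0.2,-0.2,0],[0,0,0],[0,0,0],[0,0,0],[0,0,0],[0,0,0]],"hand":[0.05,0.05,0.05,0.05,0.05,0.05]}' 25
python3 - <<'E'
from h import *
goto((423.3,212.8,75),127.3);print(bot.read_state()['contact_force'])
E
```

```text
clock: 11.75
ee_pos: [424.2, 213.1, 80.6]
eef_rot: [0.444, 0.896, 0.001, 0.001]
contact_force: [0.2, 0.3, -0.1]
finger_gap: 57.3
grasp_force: 27.4
t 11.75 at [424.2 213.1  80.6] shift [ 0.3 -0.9  5.6] in goal axes [ 0.3 -0.9  5.6] rot [ 0.14  0.05 -0.02]
[ 0.24271085  0.33750102 -0.06871408]
```

```bash
python3 -m crank '{"delta_pos":[[0.0003,-0.0007,0.003],[0,0,0.0015],[0,0,0],[0,0,0]],"rotation":[[0,0,0],[0,0,0],[0,0,0],[0,0,0]],"hand":[0.05,0.05,0.05,0.05]}' 25
python3 -m crank '{"delta_pos":[[0,0,0.001],[0,0,0],[0,0,0]],"rotation":[[0,0,0],[0,0,0],[0,0,0]],"hand":[0.05,0.05,0.05]}' 25
```

```text
clock: 12.15
ee_pos: [422.7, 212.6, 75.0]
eef_rot: [0.444, 0.896, 0.0, 0.0]
contact_force: [0.2, -1.3, -0.3]
finger_gap: 57.2
grasp_force: 27.5
clock: 12.45
ee_pos: [422.8, 212.6, 74.7]
eef_rot: [0.444, 0.896, 0.0, 0.001]
contact_force: [-5.3, -3.2, 14.8]
finger_gap: 57.4
grasp_force: 28.7
```

```bash
python3 -m crank '{"delta_pos":[[0,0,-0.0005],[0,0,0],[0,0,0],[0,0,0],[0,0,-0.03],[0,0,-0.05],[0,0,-0.05],[0,0,0]],"rotation":[[0,0,0],[0,0,0],[0,0,0],[0,0,0],[0,0,0],[0,0,0],[0,0,0],[0,0,0]],"hand":[0.06,0.068,0.077,0.077,0.077,0.077,0.077,0.077]}' 20
cat > m.py <<'E'
from h import *
from scipy.optimize import least_squares
import sys
n=sys.argv[1]
snap('wrist',n); z=np.load(f'pics/{n}.npz'); im,w=z['im'],z['w']
S=cv2.cvtColor(im,cv2.COLOR_BGR2HSV)
def fit(p,c,r0):
    if len(p)<30: return len(p)
    h=cv2.convexHull(p[:,:2].astype(np.float32))[:,0]; return least_squares(lambda q:np.hypot(h[:,0]-q[0],h[:,1]-q[1])-q[2],[*c,r0],loss='soft_l1').x.round(1),len(p),np.median(p[:,2]).round(1)
near=np.hypot(w[...,0]-423,w[...,1]-213)
for nm,lo,hi in(('base',47,60),('cheese',64,73),('top',72,90)): print(nm,fit(w[(S[...,1]>60)&(w[...,2]>lo)&(w[...,2]<hi)&(near<48)],(423,213),33))
m=(S[...,1]<60)&(abs(w[...,2]-44)<5)&(near<70); print('body',fit(w[m],(424,211),66))
E
python3 m.py w8; python3 -c "
from h import *
goto((568.3,-80.6,290),118)"
```

```text
clock: 13.25
ee_pos: [425.0, 214.4, 210.3]
eef_rot: [0.444, 0.896, 0.003, 0.004]
contact_force: [1.1, 0.2, -0.0]
finger_gap: 76.8
grasp_force: 0.0
base (array([422.3, 213.6,  32.6]), 866, np.float64(55.5))
cheese (array([422.2, 212.6,  29.7]), 5475, np.float64(68.0))
top 0
body (array([423.5, 212.6,  65.9]), 16230, np.float64(43.1))
t 13.3 at [424.  213.3 207.2] shift [-321.5  -62.7  -82.2] in goal axes [-327.2  -10.6  -82.8] rot [0.34 0.14 9.27]
```

View pics/w8.png

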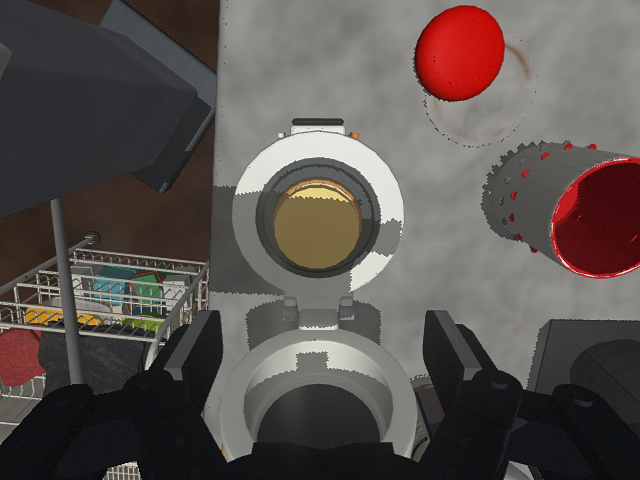

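Cheese at (318,228) sits centred on the base within about 1 mm. On to the muffin top.

```bash
python3 -m crank '{"delta_pos":[[0,0,-0.041],[0,0,-0.041],[-0.046,-0.0053,0],[-0.046,-0.0053,0],[-0.046,-0.0053,0],[-0.046,-0.0053,0],[-0.046,-0.0053,0],[-0.046,-0.0053,0]],"rotation":[[0.3,0.15,0],[0,0,0],[0,0,1.3],[0,0,1.3],[0,0,1.3],[0,0,1.3],[0,0,1.3],[0,0,1.3]],"hand":[0.08,0.08,0.08,0.08,0.08,0.08,0.08,0.08]}' 25
python3 -m crank '{"delta_pos":[[-0.049,-0.005,0],[0,0,0.05],[0,0,0.05],[0,0,0.03],[0,0,0],[0,0,0]],"rotation":[[0,0,1.4],[0,0,0],[0,0,0],[0,0,0],[0,0,0],[0,0,0]],"hand":[0.08,0.08,0.08,0.08,0.08,0.08]}' 25
python3 - <<'E'
from h import *
from scipy.optimize import least_squares
snap('wrist','w9'); z=np.load('pics/w9.npz'); im,w=z['im'],z['w']
p=w.reshape(-1,3); 
for hi in (45,26):
    q=p[(np.hypot(p[:,0]-568,p[:,1]+80.6)<40)&(p[:,2]>18)&(p[:,2]<hi)]
    h=cv2.convexHull(q[:,:2].astype(np.float32))[:,0]; print(len(q),least_squares(lambda q:np.hypot(h[:,0]-q[0],h[:,1]-q[1])-q[2],[568,-80,33],loss='soft_l1').x.round(1))
goto((568.2,-80.7,32),118)
E
```

```text
clock: 14.1
ee_pos: [550.9, -35.7, 284.4]
eef_rot: [0.504, 0.864, -0.002, -0.003]
contact_force: [0.9, 0.5, 0.6]
finger_gap: 80.2
grasp_force: 0.0
clock: 14.7
ee_pos: [569.8, -78.8, 155.9]
eef_rot: [0.514, 0.858, -0.002, -0.003]
contact_force: [0.2, -1.3, -0.4]
finger_gap: 80.0
grasp_force: 0.0
7046 [567.6 -80.3  32.5]
872 [567.6 -80.3  32.5]
t 14.75 at [570.6 -78.8 157.2] shift [ -0.7  -2.6 125.2] in goal axes [ -0.6  -3.  125.2] rot [-0.21 -0.06  0.1 ]
```

```bash
python3 -m crank '{"delta_pos":[[-0.0005,-0.0025,0.04],[0,0,0.04],[0,0,0.02],[0,0,0.015],[0,0,0.005],[0,0,0],[0,0,0]],"rotation":[[-0.2,0,0],[0,0,0],[0,0,0],[0,0,0],[0,0,0],[0,0,0],[0,0,0]],"hand":[0.08,0.08,0.078,0.078,0.078,0.078,0.078]}' 25
python3 - <<'E'
from h import *
goto((568,-80.6,30),118); print(bot.read_state()['contact_force'])
E
```

```text
clock: 15.45
ee_pos: [568.6, -80.6, 37.4]
eef_rot: [0.514, 0.858, 0.0, 0.0]
contact_force: [0.3, 0.5, 0.3]
finger_gap: 78.2
grasp_force: 0.0
t 15.45 at [568.6 -80.6  37.4] shift [ 0.3 -0.5  7.4] in goal axes [ 0.3 -0.5  7.4] rot [ 0.03 -0.01  0.09]
[0.33463965 0.48113023 0.30513221]
```

```bash
python3 -m crank '{"delta_pos":[[0,0,0.004],[0,0,0.003],[0,0,0],[0,0,0],[0,0,0],[0,0,0],[0,0,0],[0,0,0]],"rotation":[[0,0,0],[0,0,0],[0,0,0],[0,0,0],[0,0,0],[0,0,0],[0,0,0],[0,0,0]],"hand":[0.078,0.078,0.078,0.055,0.055,0.055,0.055,0.055]}' 25
python3 -m crank '{"delta_pos":[[0,0,-0.02],[0,0,-0.04],[0,0,-0.05],[0,0,-0.05],[0,0,-0.05],[0,0,-0.05],[0,0,0]],"rotation":[[0,0,0],[0,0,0],[0,0,0],[0,0,0],[0,0,0],[0,0,0],[0,0,0]],"hand":[0.055,0.055,0.055,0.055,0.055,0.055,0.055]}' 25
python3 - <<'E'
from h import *
goto((422.8,213,290),127.3)
E
```

```text
clock: 16.25
ee_pos: [567.6, -80.6, 29.2]
eef_rot: [0.514, 0.858, -0.0, -0.001]
contact_force: [-2.2, -0.3, 5.8]
finger_gap: 64.4
grasp_force: 27.4
clock: 16.95
ee_pos: [570.6, -80.5, 296.1]
eef_rot: [0.514, 0.858, 0.002, 0.004]
contact_force: [-0.0, 1.2, 0.2]
finger_gap: 64.3
grasp_force: 28.3
t 16.95 at [570.6 -80.5 296.1] shift [328.5   7.8   4.5] in goal axes [323.   60.3   6.1] rot [ 0.39  0.33 -9.21]
```

```bash
python3 -m crank '{"delta_pos":[[0.0408,0.0043,0],[0.0408,0.0043,0],[0.0408,0.0043,0],[0.0408,0.0043,0],[0.0408,0.0043,0],[0.0408,0.0043,0],[0.0408,0.0043,0],[0.0408,0.0043,0]],"rotation":[[0.2,0.2,-1.15],[0,0,-1.15],[0,0,-1.15],[0,0,-1.15],[0,0,-1.15],[0,0,-1.15],[0,0,-1.15],[0,0,-1.15]],"hand":[0.055,0.055,0.055,0.055,0.055,0.055,0.055,0.055]}' 25
python3 -m crank '{"delta_pos":[[0,0,0],[0,0,0.05],[0,0,0.05],[0,0,0.05],[0,0,0.03],[0,0,0],[0,0,0],[0,0,0]],"rotation":[[0,0,0],[0,0,0],[0,0,0],[0,0,0],[0,0,0],[0,0,0],[0,0,0],[0,0,0]],"hand":[0.055,0.055,0.055,0.055,0.055,0.055,0.055,0.055]}' 25
python3 - <<'E'
from h import *
goto((422.8,212.8,84),127.3)
snap('wrist','w10'); z=np.load('pics/w10.npz'); im,w=z['im'],z['w']
s=bot.read_state(); r=R.from_quat(s['eef_rot']); t=r.inv().apply((w-s['ee_pos']).reshape(-1,3)).reshape(w.shape)
S=cv2.cvtColor(im,cv2.COLOR_BGR2HSV)
m=(S[...,1]>60)&(np.hypot(t[...,0],t[...,1])<40)&(abs(t[...,2])<18); p=t[m]; print(len(p),p.min(0).round(1),p.max(0).round(1),np.median(p,0).round(1))
E
```

```text
clock: 17.75
ee_pos: [422.8, 214.9, 289.9]
eef_rot: [0.444, 0.896, -0.001, -0.003]
contact_force: [0.8, 0.8, -0.2]
finger_gap: 64.4
grasp_force: 28.3
clock: 18.55
ee_pos: [423.8, 214.6, 112.3]
eef_rot: [0.444, 0.896, 0.001, -0.002]
contact_force: [-0.1, 0.6, 0.5]
finger_gap: 64.2
grasp_force: 28.3
t 18.55 at [423.8 214.6 112.3] shift [-0.9 -1.9 28.3] in goal axes [-0.8 -1.9 28.3] rot [-0.07 -0.28 -0.03]
22396 [-30.7 -33.6 -17.9] [33.2 32.2 16.5] [ 7.4 -0.5 -0.4]
```

```bash
python3 -m crank '{"delta_pos":[[-0.0008,-0.0018,0.012],[0,0,0.008],[0,0,0.004],[0,0,0],[0,0,0]],"rotation":[[0,-0.25,0],[0,0,0],[0,0,0],[0,0,0],[0,0,0]],"hand":[0.055,0.055,0.055,0.055,0.055]}' 25
python3 - <<'E'
from h import *
goto((422.8,212.8,84),127.3);print(bot.read_state()['contact_force'])
E
```

```text
clock: 19.1
ee_pos: [421.5, 212.4, 86.4]
eef_rot: [0.444, 0.896, -0.001, -0.002]
contact_force: [-0.5, -0.3, -0.6]
finger_gap: 64.2
grasp_force: 28.3
t 19.1 at [421.5 212.4  86.4] shift [-0.5  1.3  2.4] in goal axes [-0.5  1.3  2.4] rot [-0.24 -0.1  -0.  ]
[-0.5215819  -0.27897027 -0.59972346]
```

```bash
python3 -m crank '{"delta_pos":[[0,0.001,0.002],[0,0,0],[0,0,0]],"rotation":[[-0.2,0,0],[0,0,0],[0,0,0]],"hand":[0.055,0.055,0.055]}' 25
python3 -m crank '{"delta_pos":[[0,0,0.001],[0,0,0],[0,0,0]],"rotation":[[0,0,0],[0,0,0],[0,0,0]],"hand":[0.055,0.055,0.055]}' 25
```

```text
clock: 19.4
ee_pos: [422.4, 213.0, 84.5]
eef_rot: [0.444, 0.896, 0.0, -0.001]
contact_force: [0.7, -0.6, -0.3]
finger_gap: 64.2
grasp_force: 28.3
clock: 19.7
ee_pos: [422.5, 213.0, 84.1]
eef_rot: [0.444, 0.896, -0.0, -0.0]
contact_force: [-4.4, -3.0, 11.1]
finger_gap: 64.3
grasp_force: 29.4
```

```bash
python3 -m crank '{"delta_pos":[[0,0,-0.0004],[0,0,0],[0,0,0],[0,0,0],[0,0,-0.03],[0,0,-0.05],[0,0,-0.05],[0,0,0]],"rotation":[[0,0,0],[0,0,0],[0,0,0],[0,0,0],[0,0,0],[0,0,0],[0,0,0],[0,0,0]],"hand":[0.068,0.074,0.08,0.08,0.08,0.08,0.08,0.08]}' 20
python3 m.py w11; python3 -c "
from h import *
goto((423,213,290),127.3)"
```

```text
clock: 20.5
ee_pos: [424.9, 214.6, 219.7]
eef_rot: [0.444, 0.896, 0.003, 0.003]
contact_force: [-0.4, 0.2, -0.5]
finger_gap: 79.7
grasp_force: 0.0
base (array([422.2, 213.6,  32.5]), 410, np.float64(54.7))
cheese (array([422.4, 212.5,  33.1]), 47, np.float64(71.3))
top (array([421.9, 213. ,  32.5]), 6682, np.float64(84.5))
body (array([423.8, 212. ,  66. ]), 14229, np.float64(43.1))
t 20.55 at [424.  213.6 216.6] shift [  0.   -0.8 -73.4] in goal axes [  0.1  -1.1 -73.4] rot [ 0.26  0.07 -0.03]
```

View pics/w11.png

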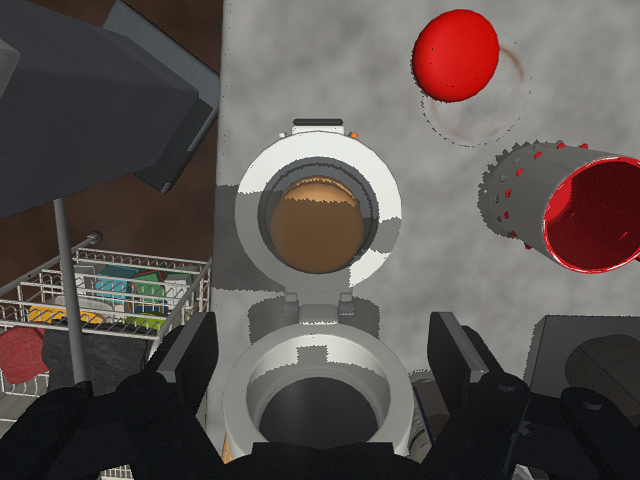

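Muffin top at (317,225) is centred on the stack, within about 1.5 mm of the body centre. Now the lid, approached from the hinge side.

```bash
cat >> h.py <<'E'
PC=np.array([423.5,212.6]); HD=np.radians(-52.7); HX=np.array([np.cos(HD),np.sin(HD),0]); HY=np.array([-np.sin(HD),np.cos(HD),0])
def pose(x,z,t):
    "tip of shut fingers at plate-frame x,z (z above worktop), tilt t"
    tz=-np.sin(t)*HX+np.array([0,0,-np.cos(t)]); tx=-np.cos(t)*HX+np.array([0,0,np.sin(t)])
    p=np.array([*PC,0])+x*HX+np.array([0,0,z])-19*tz
    return p,R.from_matrix(np.stack([tx,np.cross(tz,tx),tz],1))
def lidpt(th,t,clr,d=114):
    f=max(th-t,0); c=11*np.sin(f)+clr
    return (78-d*np.cos(th)+(52+c)*np.sin(th), 44+d*np.sin(th)+(52+c)*np.cos(th), t)
def plan(ways):
    s=bot.read_state(); p,r=np.array(s['ee_pos']),R.from_quat(s['eef_rot']); print('t',s['clock'],np.round(p,1),'F',np.round(s['contact_force'],1))
    q=p-[*PC,0]; tz=r.apply([0,0,1]); tip=q+19*tz; print('tip x,y,z',(tip@HX).round(1),(tip@HY).round(1),tip[2].round(1),'tilt',np.degrees(np.arctan2(-tz@HX,-tz[2])).round(1))
    for w in ways:
        P,Q=pose(*w); d=r.inv().apply(P-p)/1000; rv=np.degrees((r.inv()*Q).as_rotvec())
        print(np.round(d,4).tolist(),np.round(rv,1).tolist(),'tip',np.round(w,2)); p,r=P,Q
E
python3 - <<'E'
from h import *
print(lidpt(1.8,.7,15))
plan([(0,270,0),(50,300,.1),(95,310,.2),(140,310,.3),(185,310,.4),(205,310,.5),(205,300,.6),(205,280,.7)])
E
```

```text
(np.float64(178.69573200223846), np.float64(137.568763606547), 0.7)
t 20.55 [424.  213.6 216.6] F [ 0.8 -0.7 -1.3]
tip x,y,z -0.5 1.1 197.6 tilt -0.1
[-0.0006, -0.0006, -0.0724] [0.3, 0.1, -0.0] tip [  0 270   0]
[-0.0519, -0.0, -0.0299] [0.0, 5.7, 0.0] tip [5.e+01 3.e+02 1.e-01]
[-0.0457, 0.0, -0.0143] [0.0, 5.7, -0.0] tip [9.5e+01 3.1e+02 2.0e-01]
[-0.046, -0.0, -0.0088] [-0.0, 5.7, 0.0] tip [1.4e+02 3.1e+02 3.0e-01]
[-0.0449, 0.0, -0.0132] [0.0, 5.7, 0.0] tip [185.  310.    0.4]
[-0.0203, -0.0, -0.0077] [-0.0, 5.7, -0.0] tip [205.  310.    0.5]
[-0.0067, -0.0, 0.0089] [0.0, 5.7, 0.0] tip [205.  300.    0.6]
[-0.0132, -0.0, 0.0166] [0.0, 5.7, -0.0] tip [205.  280.    0.7]
```

```bash
python3 -m crank '{"delta_pos":[[0,0,-0.04],[0,0,-0.035],[-0.043,0,-0.025],[-0.05,0,-0.016],[-0.046,0,-0.009],[-0.045,0,-0.013],[-0.024,0,-0.008],[-0.007,0,0.009]],"rotation":[[0.3,0.1,0],[0,0,0],[0,5.7,0],[0,5.7,0],[0,5.7,0],[0,5.7,0],[0,5.7,0],[0,5.7,0]],"hand":[0.04,0,0,0,0,0,0,0]}' 20
python3 -m crank '{"delta_pos":[[-0.013,0,0.017],[0,0,0]],"rotation":[[0,5.7,0],[0,0,0]],"hand":[0,0]}' 20
python3 - <<'E'
from h import *
plan([(205,240,.7),(205,200,.7),(205,165,.7),(205,138,.7)])
print(bot.read_state()['joints'].round(2))
E
```

```text
clock: 21.35
ee_pos: [553.8, 39.5, 307.2]
eef_rot: [0.427, 0.854, 0.13, -0.268]
contact_force: [-0.3, 0.7, -0.3]
finger_gap: -0.0
grasp_force: 0.0
clock: 21.55
ee_pos: [551.6, 39.9, 281.4]
eef_rot: [0.42, 0.839, 0.149, -0.313]
contact_force: [-0.3, -0.5, -1.0]
finger_gap: 0.2
grasp_force: 0.0
t 21.55 [551.6  39.9 281.4] F [-0.3 -0.5 -1. ]
tip x,y,z 202.7 -2.9 267.0 tilt 40.6
[-0.0191, 0.0031, 0.0189] [-0.5, -0.5, -0.7] tip [205.  240.    0.7]
[-0.0258, 0.0, 0.0306] [0.0, 0.0, 0.0] tip [205.  200.    0.7]
[-0.0225, 0.0, 0.0268] [0.0, 0.0, 0.0] tip [205.  165.    0.7]
[-0.0174, 0.0, 0.0207] [0.0, 0.0, 0.0] tip [205.  138.    0.7]
[ 0.59  0.61 -0.74  1.29 -0.2   1.77  0.52]
```

```bash
python3 -m crank '{"delta_pos":[[-0.019,0.003,0.019],[-0.026,0,0.03],[-0.0225,0,0.027],[-0.0175,0,0.021],[0,0,0]],"rotation":[[-0.5,-0.5,-0.7],[0,0,0],[0,0,0],[0,0,0],[0,0,0]],"hand":[0,0,0,0,0]}' 20
python3 - <<'E'
from h import *
print(bot.read_state()['joints'].round(2))
plan([lidpt(1.8,.7,14),lidpt(1.8,.7,0),lidpt(1.7,.7,0),lidpt(1.6,.7,0),lidpt(1.5,.7,0),lidpt(1.4,.7,0)])
snap('scene','s2')
E
```

```text
clock: 22.05
ee_pos: [555.7, 42.6, 156.6]
eef_rot: [0.415, 0.845, 0.152, -0.303]
contact_force: [0.8, 0.8, -0.3]
finger_gap: -0.0
grasp_force: 0.0
[ 0.59  0.71 -0.71  1.41 -0.13  1.56  0.6 ]
t 22.05 [555.7  42.6 156.6] F [ 0.8  0.8 -0.3]
tip x,y,z 203.2 2.2 141.9 tilt 39.6
[0.0168, -0.002, 0.0194] [0.0, 0.5, 0.4] tip [177.72 137.8    0.7 ]
[0.0125, 0.0, 0.0064] [0.0, 0.0, 0.0] tip [164.09 140.98   0.7 ]
[0.0134, -0.0, 0.0006] [0.0, 0.0, 0.0] tip [153.43 149.16   0.7 ]
[0.0133, -0.0, 0.002] [0.0, 0.0, 0.0] tip [141.92 156.18   0.7 ]
[0.0131, 0.0, 0.0035] [0.0, 0.0, 0.0] tip [129.68 161.95   0.7 ]
[0.0127, 0.0, 0.0049] [0.0, 0.0, 0.0] tip [116.85 166.38   0.7 ]
```

View pics/s2.png

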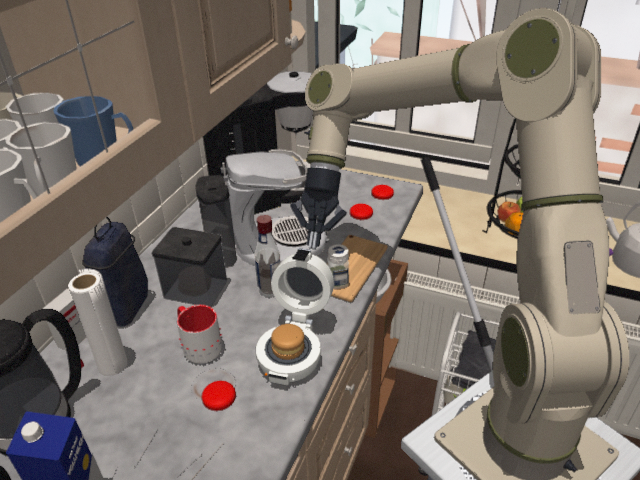

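The fingers stand behind the lid at (318,235), clear of the bottle and jar. Pushing now.

```bash
python3 -m crank '{"delta_pos":[[0.0168,-0.002,0.0194],[0.0125,0,0.0064],[0.0134,0,0.0006],[0.0133,0,0.002],[0.0131,0,0.0035],[0.0127,0,0.0049],[0,0,0]],"rotation":[[0,0.5,0.4],[0,0,0],[0,0,0],[0,0,0],[0,0,0],[0,0,0],[0,0,0]],"hand":[0,0,0,0,0,0,0]}' 20
python3 - <<'E'
from h import *
print(bot.read_state()['joints'].round(2))
plan([lidpt(a,.7,0) for a in (1.3,1.2,1.1,1.0,.9,.8)])
E
```

```text
clock: 22.8
ee_pos: [502.6, 111.3, 184.5]
eef_rot: [0.416, 0.842, 0.154, -0.306]
contact_force: [-0.1, 0.6, 0.4]
finger_gap: 0.1
grasp_force: 0.0
[ 0.59  0.58 -0.78  1.57 -0.21  1.49  0.54]
t 22.8 [502.6 111.3 184.5] F [-0.1  0.6  0.4]
tip x,y,z 116.3 1.6 169.9 tilt 40.1
[0.0094, -0.0015, 0.0085] [0.2, 0.0, 0.2] tip [103.59 169.42   0.7 ]
[0.0114, -0.0, 0.0075] [0.0, 0.0, 0.0] tip [ 90.07 171.01   0.7 ]
[0.0105, 0.0, 0.0087] [0.0, 0.0, 0.0] tip [ 76.45 171.13   0.7 ]
[0.0095, -0.0, 0.0098] [0.0, 0.0, 0.0] tip [ 62.9  169.78   0.7 ]
[0.0084, -0.0, 0.0107] [0.0, 0.0, 0.0] tip [ 49.58 166.98   0.7 ]
[0.0072, 0.0, 0.0115] [0.0, 0.0, 0.0] tip [ 36.67 162.77   0.7 ]
```

```bash
cat > lid.py <<'E'
from h import *
import sys
im,d=bot.read_camera('scene'); w=cloud('scene',d).reshape(-1,3); q=w-[*PC,0]; x,y,z=q@HX,q@HY,q[:,2]
k=(abs(y)<60)&(x>-60)&(x<175)&(z>50)&(z<215); P=np.c_[x,y,z][k]; rng=np.random.default_rng(0)
for rep in range(3):
    best=np.zeros(1)
    for _ in range(1500):
        a,b,c=P[rng.choice(len(P),3,False)]; n=np.cross(b-a,c-a); l=np.linalg.norm(n)
        if l<200: continue
        e=abs((P-a)@n/l)<1.5
        if e.sum()>best.sum(): best=e
    Q=P[best]; n=np.linalg.svd(Q-Q.mean(0))[2][2]; n*=-1 if n[0]<0 else 1
    print(best.sum(),Q.mean(0).round(),n.round(2),'theta',np.arctan2(n[0],n[2]).round(3)); P=P[~best]
E
python3 lid.py
```

```text
543 [ 68.  -3. 121.] [0.99 0.   0.17] theta 1.398
388 [29.  1. 84.] [ 0.03 -0.    1.  ] theta 0.032
299 [ 85. -21. 184.] [ 0.1   0.56 -0.82] theta 3.027
```

Lid is at 1.40 as commanded. Continuing.

```bash
python3 -m crank '{"delta_pos":[[0.0094,-0.0015,0.0085],[0.0114,0,0.0075],[0.0105,0,0.0087],[0.0095,0,0.0098],[0.0084,0,0.0107],[0.0072,0,0.0115],[0,0,0]],"rotation":[[0.2,0,0.2],[0,0,0],[0,0,0],[0,0,0],[0,0,0],[0,0,0],[0,0,0]],"hand":[0,0,0,0,0,0,0]}' 20
python3 - <<'E'
from h import *
print(bot.read_state()['joints'].round(2))
plan([lidpt(a,t,0) for a,t in ((.7,.63),(.6,.55),(.5,.47),(.4,.38),(.33,.3),(.26,.22),(.19,.13),(.13,0.05))])
E
python3 lid.py
```

```text
clock: 23.55
ee_pos: [452.3, 173.8, 175.8]
eef_rot: [0.417, 0.842, 0.152, -0.308]
contact_force: [-0.8, -0.4, 0.0]
finger_gap: -0.0
grasp_force: 0.0
[ 0.57  0.5  -0.83  1.72 -0.28  1.38  0.5 ]
t 23.55 [452.3 173.8 175.8] F [-0.8 -0.4  0. ]
tip x,y,z 36.1 -0.6 161.3 tilt 40.1
[0.0077, 0.0006, 0.01] [-0.1, -4.0, -0.0] tip [ 24.8  157.8    0.63]
[0.007, 0.0, 0.0116] [0.0, -4.6, -0.0] tip [ 13.58 151.74   0.55]
[0.0068, -0.0, 0.0117] [-0.0, -4.6, 0.0] tip [  3.04 144.58   0.47]
[0.0067, 0.0, 0.0117] [0.0, -5.2, -0.0] tip [ -6.67 136.49   0.38]
[0.0051, 0.0, 0.008] [0.0, -4.6, 0.0] tip [-12.89 130.45   0.3 ]
[0.0051, -0.0, 0.0079] [-0.0, -4.6, 0.0] tip [-18.69 123.98   0.22]
[0.0054, 0.0, 0.0078] [0.0, -5.2, -0.0] tip [-24.   117.24   0.13]
[0.0049, -0.0, 0.0066] [-0.0, -4.6, 0.0] tip [-2.8180e+01  1.1121e+02  5.0000e-02]
375 [ 14. -11. 168.] [ 0.43  0.35 -0.83] theta 2.662
330 [  5. -25. 157.] [ 0.41  0.64 -0.65] theta 2.571
284 [ 18.  -3. 140.] [ 0.86  0.05 -0.51] theta 2.106
```

```bash
python3 -m crank '{"delta_pos":[[0.0077,0.0006,0.01],[0.007,0,0.0116],[0.0068,0,0.0117],[0.0067,0,0.0117],[0.0051,0,0.008],[0.0051,0,0.0079],[0.0054,0,0.0078],[0.0049,0,0.0066]],"rotation":[[0,-4,0],[0,-4.6,0],[0,-4.6,0],[0,-5.2,0],[0,-4.6,0],[0,-4.6,0],[0,-5.2,0],[0,-4.6,0]],"hand":[0,0,0,0,0,0,0,0]}' 20
python3 -m crank '{"delta_pos":[[0,0,0]],"rotation":[[0,0,0]],"hand":[0]}' 20
python3 - <<'E'
from h import *
plan([lidpt(a,0,0) for a in (.09,.05,.02,0)])
E
```

```text
clock: 24.4
ee_pos: [409.6, 233.1, 131.0]
eef_rot: [0.445, 0.895, 0.01, -0.019]
contact_force: [-0.5, -1.0, 1.5]
finger_gap: 0.0
grasp_force: 0.8
clock: 24.5
ee_pos: [407.6, 234.7, 130.6]
eef_rot: [0.443, 0.896, 0.01, -0.02]
contact_force: [-0.2, -0.4, 0.9]
finger_gap: -0.5
grasp_force: 0.1
t 24.5 [407.6 234.7 130.6] F [-0.2 -0.4  0.9]
tip x,y,z -28.1 0.8 111.6 tilt 2.6
[0.0034, -0.0008, 0.0048] [-0.0, -2.6, 0.2] tip [-30.78 107.02   0.  ]
[0.0025, 0.0, 0.0048] [0.0, 0.0, 0.0] tip [-33.23 102.18   0.  ]
[0.0017, -0.0, 0.0037] [0.0, 0.0, 0.0] tip [-34.93  98.49   0.  ]
[0.0011, -0.0, 0.0025] [0.0, 0.0, 0.0] tip [-36.  96.   0.]
```

```bash
python3 -m crank '{"delta_pos":[[0.0034,-0.0008,0.0048],[0.0025,0,0.0048],[0.0017,0,0.0037],[0.0011,0,0.0025],[0,0,0]],"rotation":[[0,-2.6,0.2],[0,0,0],[0,0,0],[0,0,0],[0,0,0]],"hand":[0,0,0,0,0]}' 20
python3 -m crank '{"delta_pos":[[0,0,0.001],[0,0,0]],"rotation":[[0,0,0],[0,0,0]],"hand":[0,0]}' 20
python3 - <<'E'
from h import *
plan([])
E
```

```text
clock: 25.0
ee_pos: [403.5, 239.3, 115.1]
eef_rot: [0.447, 0.895, 0.001, -0.002]
contact_force: [-0.8, 2.2, 6.5]
finger_gap: 0.2
grasp_force: 3.0
clock: 25.2
ee_pos: [403.6, 239.4, 114.9]
eef_rot: [0.447, 0.895, 0.0, -0.002]
contact_force: [-5.6, -1.4, 19.1]
finger_gap: 0.1
grasp_force: 9.7
t 25.2 [403.6 239.4 114.9] F [-5.6 -1.4 19.1]
tip x,y,z -33.4 0.4 95.9 tilt 0.2
```

```bash
python3 -m crank '{"delta_pos":[[0,0,0.0006],[0,0,0],[0,0,-0.005],[0,0,-0.03],[0,0,-0.05],[0,0,-0.05],[0,0,-0.04],[0,0,0]],"rotation":[[0,0,0],[0,0,0],[0,0,0],[0,0,0],[0,0,0],[0,0,0],[0,0,0],[0,0,0]],"hand":[0,0,0,0,0,0,0,0]}' 20
python3 -m crank '{"delta_pos":[[0,0,0],[0,0,0],[0,0,0],[0,0,0],[0,0,0]],"rotation":[[0,0,0],[0,0,0],[0,0,0],[0,0,0],[0,0,0]],"hand":[0,0,0,0,0]}' 20
python3 - <<'E'
from h import *
z0=np.load('pics/top0.npz')
for n in ('wrist','top'):
    snap(n,n+'F'); w=np.load(f'pics/{n}F.npz')['w'].reshape(-1,3); q=w-[*PC,0]; x,y,z=q@HX,q@HY,q[:,2]
    k=(np.hypot(x,y)<50)&(z>85)&(z<130)
    if k.sum()<30: print(n,k.sum()); continue
    c=np.linalg.lstsq(np.c_[x[k],y[k],np.ones(k.sum())],z[k],rcond=None)[0]; print(n,k.sum(),c.round(3))
w=np.load('pics/topF.npz')['w']
for n,u,v in(('salt',312,242),('bottle',275,183),('mug',183,190)): print(n,w[v,u].round(),z0['w'][v,u].round())
im=np.load('pics/topF.npz')['im']; a=z0['im'][160:290,160:400]; b=im[160:290,160:400]
cv2.imwrite('pics/cmp.png',np.vstack([cv2.resize(x,(550,298)) for x in(a,b)]))
E
```

```text
clock: 26.0
ee_pos: [405.3, 239.7, 293.1]
eef_rot: [0.447, 0.895, 0.003, 0.001]
contact_force: [-0.1, -0.2, -0.3]
finger_gap: 0.1
grasp_force: 0.0
clock: 26.5
ee_pos: [403.0, 239.0, 287.6]
eef_rot: [0.446, 0.895, -0.0, -0.001]
contact_force: [0.3, 0.6, -0.3]
finger_gap: 0.1
grasp_force: 0.0
wrist 10164 [-1.0000e-03 -1.0000e-03  9.5813e+01]
top 1211 [-3.0000e-03  6.0000e-03  9.7039e+01]
salt [545. -10. 113.] [545. -10. 115.]
bottle [632. 113. 203.] [633. 114. 200.]
mug [585. 365.  61.] [585. 364.  62.]
```

View pics/cmp.png

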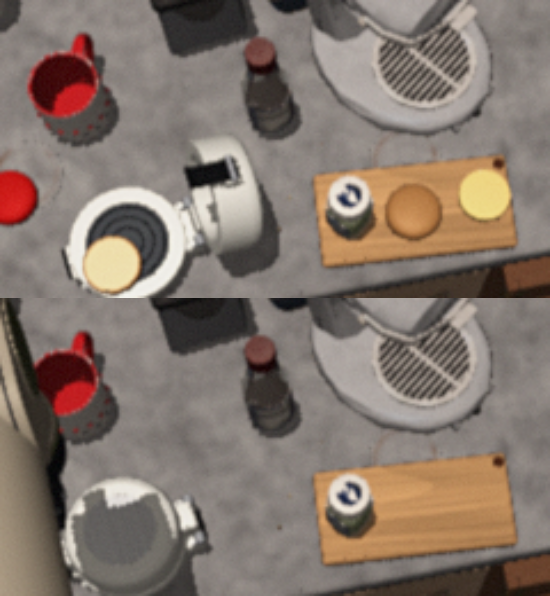

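The before/after pair shows the lid shut (lower picture, about (125,535)). It is level at 96 mm and has stayed down after release. The jar (350,503), bottle (270,385) and mug (68,395) have not moved.

```bash
python3 -c "
from station import bot
print(bot.sign_off())"
```

```text
the job is handed in; nothing more can be done
None
```

The muffin sandwich is stacked within about 2 mm of the plate's centre, and the lid is shut and stayed down level at 96 mm after release. The jar, bottle and mug did not move, and I handed the job in at about 27 s on the robot's clock.

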